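# Change the square cover in the sealing die

## Robot

A 6-joint arm with a two-finger parallel gripper is mounted at the origin on the work surface. World frame = base frame: x ahead of the robot, y to its left, z up, the work surface at z = 0. Lengths are in mm, angles in rad, forces in N, time in s.
With the tool pointing down it reaches from about 275 to 825 mm from the base axis. Payload 4.9 kg.
Tool frame: the origin (TCP) lies at the very end of the fingers, on their centre line; the grasp point (between the pads) lies 19 mm behind it; z points along the fingers, y is the line along which they close (so a half turn about z gives the same grasp; the last joint's range is limited). The gripper opens to 85 mm and grips with 20 to 120 N. Pads are 22 mm wide; open, the fingers measure 114 mm over their backs; the gripper's body (76 mm by 85 mm) begins 54 mm behind the grasp point. The pads swing forward as they close: fully open they stand 13 mm farther back than shut.
Start: joints at [-0.134, 0.326, -0.193, 1.052, 0, 1.437], TCP at [550.017, 0.009, 231.281] pointing down, gripper open.
Joint ranges: [-2.65, 2.65], [-0.97, 1.79], [-1.3, 1.35], [-1.93, 2.1], [-1.47, 1.37], [-3.14, 3.14]. Speed limits (rad/s): [2.57, 2.57, 3.14, 3.14, 3.14, 3.14].

## Interface

Orientations are given as [roll, pitch, yaw] about the fixed x, y, z axes, in that order (R = Rz(yaw) Ry(pitch) Rx(roll)).
In Python, from bench import bot, solve_ik, imaging gives the robot as it stands. Calls block until the motion is done:
- bot.move_ptp(position, orientation): joint-space move of the TCP to a pose.
- bot.movel(position, rot=None, max_speed=150, threshold=None): straight line of the TCP; rot=None keeps the orientation; max_speed is the mean speed in mm/s. With threshold (N) it stops when the force on the tool has changed by that much, and returns True; else False.
- bot.move_j(angles): joint-space move.
- bot.grip(opening, effort=None): opening from 0.0 (shut) to 1.0 (fully open); effort is the grip in N (None keeps the last); returns when the fingers have stopped.
- bot.dwell(seconds).
- solve_ik(position, orientation): joint angles nearest the present ones, or None.
- bot.get_state(): the state.
- imaging.capture(name): name is "scene" or "side" or "wrist"; returns the picture (400x640x3 uint8, blue, green, red); there is no depth.
- imaging.camera_model(name): a dict with "K" (3x3 intrinsics, pixels), "position" and "rotation" of the camera in the world. Camera axes: x right, y up, looking along -z (the intrinsics and any distortion apply to the point x, -y, -z); pixel columns grow to the right and rows downward; lengths in mm; the calibration is good to about 2 mm. A picture is of the moment at which its call begins: read the wrist's pose just before it. camera_model takes no time and is no camera call; for the wrist camera it gives the pose at the moment of the call.
A pose or a line that the arm cannot do raises bot.IKError and nothing moves.
- bot.sign_off(): hands the job in; it is judged then, once.
The state is a dict: "t": time; "qpos": joint angles; "joint_velocities": joint speeds; "effort": joint torques, N m; "tcp_pos": TCP position; "orientation": TCP orientation; "contact_force": force on the tool from outside, world axes, zero at the start; "wrist_torque": the same for the moment, N m; "opening": opening from 0.0 (shut) to 1.0 (fully open); "gripper_force": force on a finger pad.
Only numpy, scipy, OpenCV 4.12 (cv2) and the standard library are available. Lean on these libraries where they do the work, as an engineer would, in place of code of your own. Each camera call takes 0.05 s, during which the arm holds its last target. There are 200 camera calls.

## Task

In the sealing die on the regulator bench, take the old cover out of the square cavity and lay it in the white tray, then take the new square cover from the wire rack and seat it in that cavity, fully home and flat, boss up. The angled rest is there for changing your grip on the way. Leave the round cap in the rack and the other things on the bench where they are.

Things in the scene. Friction and masses are not known exactly. Their poses are not given: they have to be found in the camera images.
- die: Fixed steel die block, 90 x 170 x 36 mm (x, y, z); origin at the centre of its underside, z up. Two cavities 8 mm deep open upward: a square one centred at y = +42 mm, 62.5 x 62.5 mm, sides along the block's x and y, and a round one, 62.5 mm across, at y = -42 mm, which stays empty. Mouths have a 2 mm chamfer.
- die_hole0 (a point): Centre of the square cavity's mouth, level with the block's top (36 mm above the bench); axes as the block's. A seated cover lies flush with the top, its plate's mid-plane 4 mm below this point.
- old_cover: Old aluminium cover, loose, 90 g (0.8 to 1.3 times), lying boss up in the square cavity: a plate 60 x 60 x 8 mm with a square boss 22 x 22 mm, 18 mm tall, centred on its upper face, boss sides parallel to the plate's. Origin at the centre of the plate's underside; z points up through the boss, x and y along the plate's sides.
- new_cover: New square cover, loose, same shape and size as the old one and of like mass, standing on edge in one slot of the rack (either one). Origin at the plate's centre (30 mm from each edge, mid-thickness). y is normal to the plate, out through the boss, which runs from y = +4 mm (plate face) to +22 mm. x and z lie along the plate's sides; z is up while it stands in the rack.
- rack: Fixed rack, base 90 x 205 x 10 mm; origin under its centre, z up. Two slots along x at y = +48 and -48 mm, 10 mm wide, 64 mm long, floor 10 mm above the bench, rails 14 mm higher, hold parts on edge, bosses to the rack's +y. Wire fences along x, 76 mm long, 5 mm wire, stand at y = -96, 0 and +96 mm; top bars 97.5 mm above the bench, further bars below.
- round_cap: Round aluminium cap standing in the other slot: disc 60 mm across, 8 mm thick, with a round boss 22 mm across, 18 mm long. Origin at the disc's centre, y out through the boss. Leave it.
- rest: Fixed angled rest for changing grip on a plate; origin under the centre of its 90 x 75 x 8 mm base, z up. A slope 64 mm wide (y) rises at 45 degrees towards +x, facing -x and up, 34 mm long from its foot: a 60 mm plate lying on it overhangs the upper end by 26 mm, free underneath for a finger. A ledge square to the slope, 8 mm high, 8 mm thick, stops the plate's lower edge.
- rest_foot (a point): Middle of the line where slope and ledge meet, at x = -22 mm, z = 40 mm in the rest's frame; axes as the rest's (not tilted).
- tray: Fixed shallow white plastic open tray, 110 x 150 x 35 mm (x, y, z), walls and floor 4 mm; origin at the centre of its underside, z up. The old cover goes here.
- mug: Blue mug, 76 mm across, 85 mm tall, standing; origin under its centre, handle to its y. Leave it.
- regulator: Regulator first stage, a 44 mm steel cube with round fittings all round, 96 mm long in x, 76 mm in y and 56 mm tall; origin under the cube's centre. Leave it.
There are look-alikes about, which are no part of the job. What is shaped like the old_cover but orange is not meant. What is shaped like the tray but yellow is not meant.

How it is judged (in metres and radians):
At the end, for the whole second after the job is handed in: The new cover lies boss up (within 0.06 rad) in the square cavity, centred within 3 mm and home within 1.5 mm of full depth; the old cover's origin is inside the tray's walls and less than 40 mm above the tray's underside; both are released and at rest (horizontal distance between new_cover and die_hole0 below 0.003 m and z of new_cover in the frame of die_hole0 below -0.0025 m and angle between new_cover's own y axis and vertical below 0.06 rad and linear speed of each of new_cover, old_cover below 0.02 m/s and x of old_cover in the frame of tray between -0.05 and 0.05 m and y of old_cover in the frame of tray between -0.07 and 0.07 m and z of old_cover in the frame of tray below 0.04 m); the robot touches nothing.
It fails at once if the round cap is moved by more than 20 mm (distance of round_cap from where it was at the start of the episode above 0.02 m).
It fails at once if the mug is moved by more than 20 mm (distance of mug from where it was at the start of the episode above 0.02 m).
It fails at once if the regulator is moved by more than 20 mm (distance of regulator from where it was at the start of the episode above 0.02 m).
It also fails if it takes over 72 s, if anything falls off the work surface, if the arm or the gripper's body presses on something with over 40 N, if the wrist force passes 120 N, or if a joint passes its speed limit or range.

## Working session

There is one attempt and no reset: what is moved stays moved. The work goes in short steps, each a Python script; the robot and the scene stay as the last script left them, time stands still between calls to the robot, and variables do not carry over. Pictures are saved under pics/ and viewed, at most 10 in all, crops included, and the job is handed in when it is done.

```bash
ls; mkdir -p pics
python3 - <<'E'
from bench import bot, imaging
import cv2,numpy as np
for n in ("scene","side","wrist"):
    m=imaging.camera_model(n); im=imaging.capture(n); cv2.imwrite(f"pics/{n}0.png",im)
    print(n,{k:(np.round(v,3).tolist() if not isinstance(v,str) else v) for k,v in m.items()})
a=np.vstack([cv2.imread("pics/scene0.png")])
print(bot.get_state())
E
```

```text
pics
scene {'K': [[361.288, 0.0, 323.532], [0.0, 361.288, 197.2], [0.0, 0.0, 1.0]], 'position': [1029.806, 516.762, 646.142], 'rotation': [0.881, -0.007, 2.411]}
side {'K': [[499.053, 0.0, 316.632], [0.0, 499.053, 197.248], [0.0, 0.0, 1.0]], 'position': [271.795, -849.122, 744.018], 'rotation': [0.941, -0.008, -0.338]}
wrist {'K': [[356.169, 0.0, 323.653], [0.0, 356.169, 195.246], [0.0, 0.0, 1.0]], 'position': [549.04, 69.614, 372.823], 'rotation': [-0.283, 0.001, 0.0]}
{'t': 0.15, 'qpos': array([-1.34196370e-01,  3.26783083e-01, -1.93377998e-01,  1.05200824e+00,
        2.91576436e-06,  1.43661826e+00]), 'joint_velocities': array([-0.00197145, -0.00209615,  0.00388946, -0.00065569,  0.00237952,
       -0.00096023]), 'effort': array([ 1.04211274e-03, -4.43704247e+01,  2.62664723e+01,  1.04285317e-02,
       -1.23322516e-04, -3.51401161e-05]), 'tcp_pos': array([5.49540765e+02, 7.63420188e-02, 2.30667534e+02]), 'orientation': array([-3.14023239e+00, -1.86563059e-04,  1.57077790e+00]), 'contact_force': array([ 0.03472663, -0.74382275,  0.68587697]), 'wrist_torque': array([ 0.03731268, -0.02391133, -0.0097417 ]), 'gripper_force': 0.0, 'opening': 1.0020342168512382}
```

View pics/scene0.png

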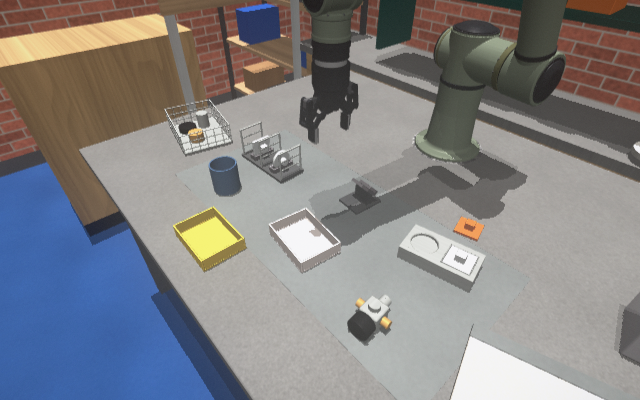

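View pics/side0.png

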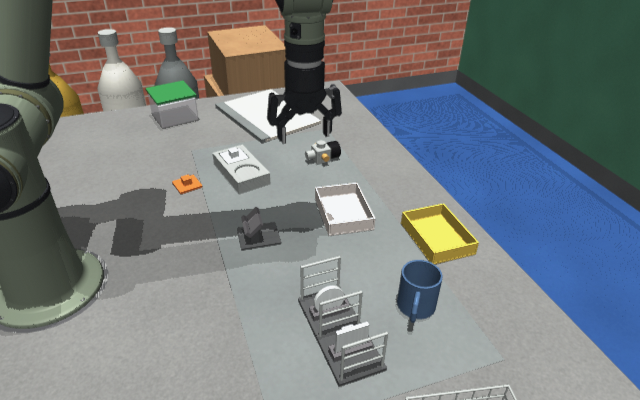

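The scene picture shows the die at about (441,257), with the orange look-alike at (470,228). The white tray is at (305,240), the rest at (362,195) and the rack at (272,160). In the side picture, the square cover is in the rack's near (-y side) slot and the round cap is in the far one. Next I'll get rough positions and take wrist pictures.

```bash
cat > h.py <<'E'
from bench import bot, solve_ik, imaging
import numpy as np, cv2
from scipy.spatial.transform import Rotation as Ro
from scipy.optimize import least_squares
def R(rpy): return Ro.from_euler('xyz',rpy).as_matrix()
def proj(m,P):
    p=(np.asarray(P,float)-m["position"])@R(m["rotation"])
    u=(np.asarray(m["K"])@np.stack([p[:,0],-p[:,1],-p[:,2]])).T
    return u[:,:2]/u[:,2:]
def ray(m,uv,z):
    d=np.linalg.solve(np.asarray(m["K"]),[uv[0],uv[1],1.]); d=R(m["rotation"])@(d*[1,-1,-1])
    c=np.asarray(m["position"]); return c+d*(z-c[2])/d[2]
def fit(obs,x0):
    """obs: list of (cam model, local pts Nx3, pixels Nx2); returns x,y,yaw, rms px"""
    def f(p):
        T=lambda L: np.asarray(L,float)@R([0,0,p[2]]).T+[p[0],p[1],0]
        return np.concatenate([(proj(m,T(L))-np.asarray(px,float)).ravel() for m,L,px in obs])
    s=least_squares(f,x0,x_scale=[10,10,.1],loss='soft_l1'); return s.x,np.sqrt(np.mean(s.fun**2)),f(s.x).reshape(-1,2)
E
python3 - <<'E'
from h import *
S=imaging.camera_model("scene");D=imaging.camera_model("side")
for n,a,b,z in [("die square cov",(461,259),(234,155),45),("die round",(425,243),(247,171),36),("tray",(305,239),(345,209),15),("rest",(360,202),(258,239),4),("rackfar",(260,150),(320,300),10),("racknear",(285,165),(350,350),10),("mug",(225,178),(420,290),42),("reg",(372,318),(322,153),28)]:
    print(n,ray(S,a,z).round()[:2],ray(D,b,z).round()[:2])
E
```

```text
die square cov [457. 332.] [450. 307.]
die round [468. 247.] [467. 233.]
tray [655.  38.] [658.  26.]
rest [445.  22.] [436.  -1.]
rackfar [ 505. -374.] [ 505. -223.]
racknear [ 496. -250.] [ 516. -350.]
mug [ 688. -271.] [ 684. -289.]
reg [699. 294.] [687. 268.]
```

Run:
```python
from h import *
import pickle
print(proj(imaging.camera_model("scene"),[[550,0,231]]),proj(imaging.camera_model("side"),[[550,0,231]]))
o=[np.pi,0,np.pi/2]
V={}
for n,p in [("wrest",[540,20,230]),("wdie",[460,280,190]),("wrack",[500,-290,240])]:
    if n!="wrest": bot.move_ptp(p,o)
    V[n]=imaging.camera_model("wrist"); cv2.imwrite(f"pics/{n}.png",imaging.capture("wrist"))
    if n=="wdie":
        for c in("scene","side"):cv2.imwrite(f"pics/{c}1.png",imaging.capture(c))
    if n=="wrack":
        for c in("scene","side"):cv2.imwrite(f"pics/{c}2.png",imaging.capture(c))
    print(n,bot.get_state()["t"])
pickle.dump(V,open("v.pkl","wb"))
for n in V: cv2.imwrite(f"pics/{n}b.png",cv2.resize(cv2.imread(f"pics/{n}.png"),(800,500),interpolation=cv2.INTER_CUBIC))
```

```text
[[327.69744689 139.83019234]] [[305.13161985 142.89618141]]
wrest 0.2
wdie 1.4917
wrack 3.7
```

View pics/wdieb.png

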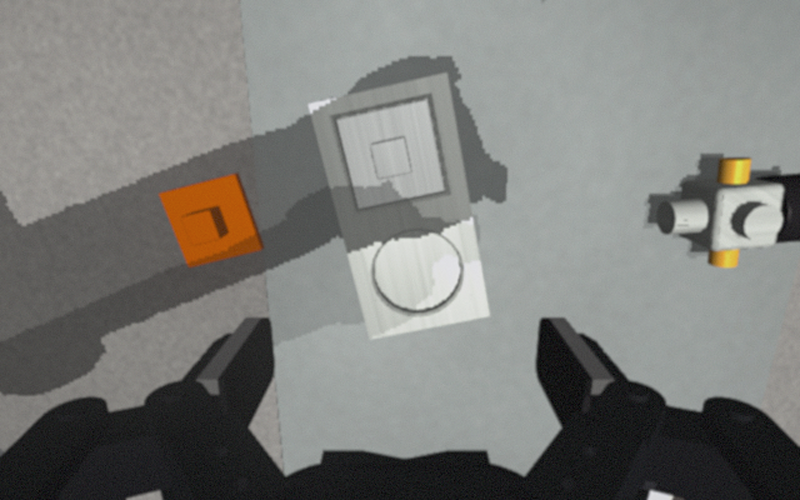

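View pics/wrackb.png

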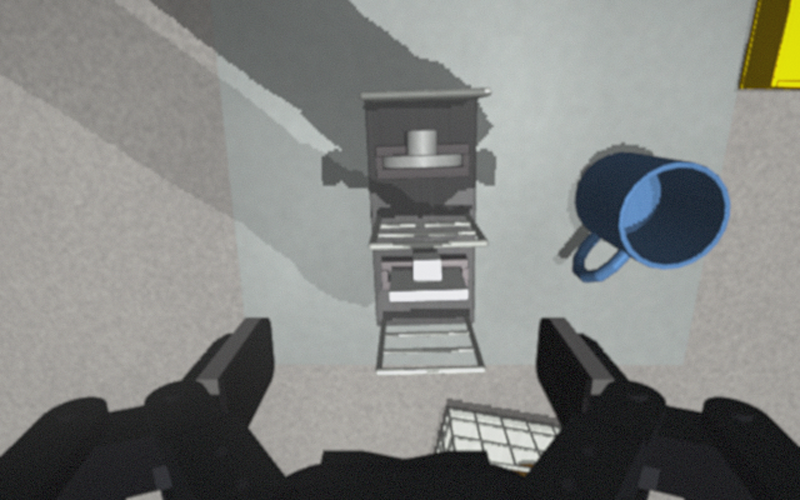

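View pics/wrestb.png

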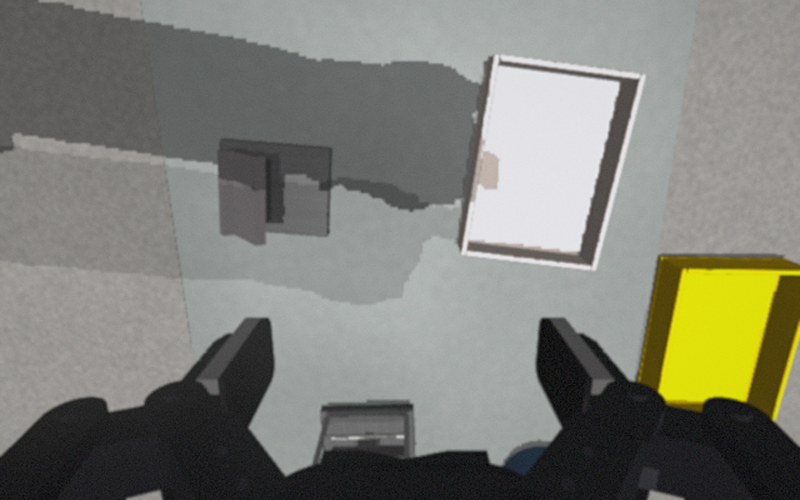

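In the die picture (1.25x scale), the die's top corners are at about (310,103), (448,73), (490,316) and (372,339). The square pocket and cover boss are at about (391,157). In the rack picture, the new cover's top edge is at (428,295) with its boss at (428,270), in the -y slot. The round cap is in the +y slot. In the third picture, the rest's base is at (220–331, 140–236), rising toward +x, and the tray's rim corners are at (495,57), (643,75), (597,268) and (463,253). I'll enlarge the die and rest.

Run:
```python
import cv2,numpy as np
def crop(n,x,y,w,h,s):
    c=cv2.imread(f"pics/{n}.png")[y:y+h,x:x+w]
    c=cv2.resize(c,None,fx=s,fy=s,interpolation=cv2.INTER_CUBIC)
    l=cv2.cvtColor(c,cv2.COLOR_BGR2LAB); l[...,0]=cv2.createCLAHE(3,(4,4)).apply(l[...,0]); return cv2.cvtColor(l,cv2.COLOR_LAB2BGR)
C=np.zeros((600,800,3),np.uint8)
a=crop("wdie",240,50,160,230,2.6); C[:598,:416]=a
b=crop("wrest",165,100,110,105,3.4); C[:357,420:794]=b
d=crop("wrack",290,200,125,80,3); C[360:600,420:795]=d
cv2.imwrite("pics/comp.png",C)
```

```text
(no output)
```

View pics/comp.png

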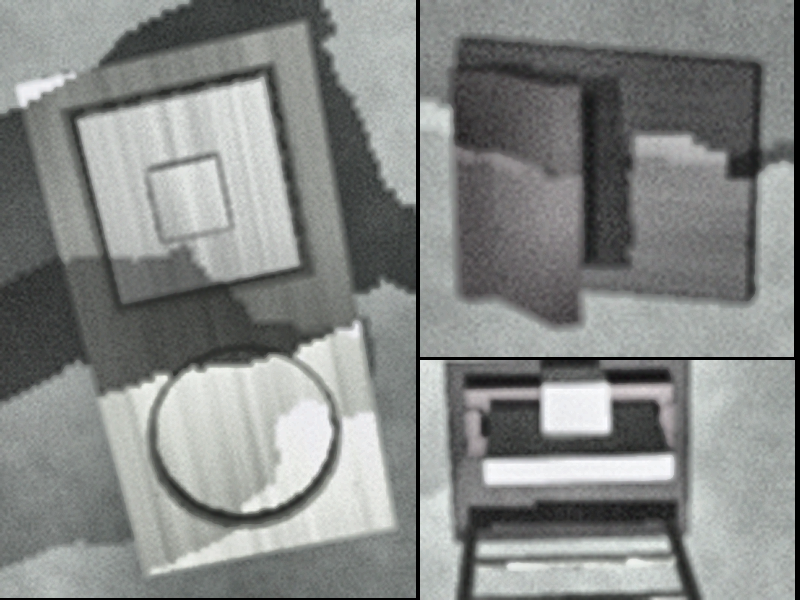

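```bash
cat > fits.py <<'E'
from h import *
import pickle
V=pickle.load(open("v.pkl","rb"))
def nat(p,s,o,c=(0,0)): return (np.asarray(p,float)-c+.5)/s-.5+np.asarray(o)
def run(n,obs,x0):
    x,r,f=fit(obs,x0); print(n,x.round(3),"rms",round(r,2)); print(f.round(1).tolist()); return x
nd=lambda p:nat(p,2.6,(240,50))
sq=lambda a,z,cy=0:[[-a,cy+a,z],[a,cy+a,z],[a,cy-a,z],[-a,cy-a,z]]
m=V["wdie"]
die=run("die",[(m,[[-45,85,36],[45,85,36],[45,-85,36],[-45,-85,36]],nd([(16,84),(306,19),(397,525),(149,576)])),
  (m,sq(33.25,36,42)[:3],nd([(64,108),(274,66),(312,274)]))],[460,280,.17])
old=run("old",[(m,sq(30,36),nd([(75,118),(266,75),(302,265),(120,305)])),(m,sq(11,54),nd([(147,172),(217,154),(233,229),(163,243)]))],[450,320,.17])
print("hole",die[:2]+R([0,0,die[2]])[:2,1]*42)
m=V["wrest"]; nr=lambda p:nat(p,3.4,(165,100),(420,0))
run("rest",[(m,[[-45,37.5,8],[45,37.5,8],[45,-37.5,8],[2,32,64],[2,-32,64]],nr([(458,38),(760,65),(751,300),(581,85),(579,325)]))],[440,20,0])
nb=lambda p:nat(p,1.25,(0,0))
run("tray",[(m,[[-55,75,35],[55,75,35],[55,-75,35],[-55,-75,35]],nb([(493,56),(644,75),(596,269),(462,253)]))],[655,30,0])
m=V["wrack"]
run("rack",[(m,[[-38,96,97.5],[38,96,97.5],[-38,0,97.5],[38,0,97.5],[-38,-96,97.5],[38,-96,97.5]],nb([(362,96),(491,92),(371,244),(487,243),(377,372),(484,370)]))],[510,-290,0])
nk=lambda p:nat(p,3,(290,200),(420,360))
run("new",[(m,[[-30,4,70],[30,4,70],[30,-4,70],[-30,-4,70]],nk([(483,460),(673,455),(673,480),(485,486)]))],[510,-330,0])
E
python3 fits.py
```

```text
die [4.60825e+02 2.82274e+02 2.13000e-01] rms 0.71
[[0.2, 0.6], [0.1, -0.2], [0.0, 0.5], [-0.9, -0.1], [-0.7, 0.6], [0.1, -1.9], [1.0, -0.2]]
old [4.51836e+02 3.23170e+02 2.11000e-01] rms 0.39
[[-0.0, 0.1], [-0.0, 0.1], [0.1, 0.6], [0.5, 0.1], [-0.8, -0.7], [0.4, 0.1], [0.2, -0.4], [-0.5, 0.2]]
hole [451.92917732 323.32147831]
rest [ 4.4413e+02  1.0951e+01 -6.7000e-02] rms 2.64
[[0.5, -0.1], [1.9, -1.9], [3.0, 1.0], [-6.1, -0.2], [-3.8, 0.9]]
tray [ 6.56814e+02  2.92840e+01 -1.13000e-01] rms 1.43
[[-0.4, -0.8], [1.0, -1.0], [0.2, 2.0], [-0.8, 3.0]]
rack [ 5.15938e+02 -3.02505e+02  2.80000e-02] rms 1.05
[[1.9, -1.3], [-1.0, -0.9], [0.6, 1.7], [-0.9, 0.1], [0.8, 0.6], [-1.0, 0.2]]
new [ 5.17741e+02 -3.50678e+02  3.30000e-02] rms 0.31
[[-0.1, 0.4], [0.3, 0.2], [0.2, -0.2], [-0.4, -0.4]]
```

```bash
cat > rest.py <<'E'
from fits import *
m=V["wrest"]
for t in (6,8,10):
    k=t*.7071
    rest=run(f"rest t={t}",[(m,[[-45,37.5,8],[45,37.5,8],[45,-37.5,8],[2+k,32,64-k],[2+k,-32,64-k]],nr([(458,38),(760,65),(751,300),(581,85),(579,325)]))],[440,20,0])
k=5.66
W=lambda L:np.asarray(L,float)@R([0,0,rest[2]]).T+[rest[0],rest[1],0]
# predicted positions in comp picture
L=[[2,32,64],[2,-32,64],[-27.7,32,45.7],[-27.7,-32,45.7],[-33.3,32,40],[-33.3,-32,40],[-22,32,40],[-22,-32,40]]
print(((proj(m,W(L))+.5-[165,100])*3.4+[420,0]).round())
E
python3 rest.py | tail -9
python3 - <<'E'
from h import *
# IK feasibility
r=np.array([444,11,0]);y=-.067;Rr=R([0,0,y]);s=.70711
u=Rr@[s,0,s]; n=Rr@[-s,0,s]; e=Rr@[0,1,0]; foot=r+Rr@[-22,0,40]
def ori(zt,yt): return Ro.from_matrix(np.c_[np.cross(yt,zt),yt,zt]).as_euler('xyz')
for nm,p,zt,yt in [("edge",foot+u*45+n*4,-u,n),("edge",foot+u*100+n*4,-u,n),("boss",foot+u*30+n*12,-n,e),("boss",foot+u*30+n*80,-n,e),("bossu",foot+u*30+n*12,-n,u),("down die",np.array([452,323,42]),np.array([0,0,-1.]),R([0,0,.21])[:,0]),("down die2",np.array([452,323,42]),np.array([0,0,-1.]),R([0,0,.21])[:,1]),("new",np.array([517,-350,54]),np.array([0,0,-1.]),R([0,0,.03])[:,1])]:
    for sg in(1,-1):
        q=solve_ik(p,ori(zt,sg*yt)); print(nm,sg,p.round(),None if q is None else np.round(q,2))
E
```

```text
[[-2.0, -0.5], [-0.6, -0.6], [-0.7, 2.1], [1.6, 0.3], [2.3, -0.2]]
[[550.  87.]
 [553. 330.]
 [460.  71.]
 [467. 303.]
 [448.  67.]
 [455. 296.]
 [490.  71.]
 [495. 299.]]
edge 1 [451.  11.  75.] [-0.12  0.94  0.15  1.57 -0.04 -1.61]
edge -1 [451.  11.  75.] [-0.12  0.94  0.15  1.57 -0.04  1.54]
edge 1 [490.   8. 114.] [-0.11  0.97  0.32  1.71 -0.03 -1.6 ]
edge -1 [490.   8. 114.] [-0.11  0.97  0.32  1.71 -0.03  1.54]
boss 1 [435.  12.  70.] None
boss -1 [435.  12.  70.] None
boss 1 [387.  15. 118.] None
boss -1 [387.  15. 118.] None
bossu 1 [435.  12.  70.] None
bossu -1 [435.  12.  70.] None
down die 1 [452 323  42] [ 0.49  0.53 -0.41  0.63  0.    1.85]
down die -1 [452 323  42] [ 0.49  0.53 -0.41  0.63  0.   -1.29]
down die2 1 [452 323  42] [ 0.49  0.53 -0.41  0.63  0.    0.28]
down die2 -1 [452 323  42] [ 0.49  0.53 -0.41  0.63  0.   -2.86]
new 1 [ 517 -350   54] [-0.71  0.62 -0.21  0.74  0.   -0.74]
new -1 [ 517 -350   54] [-0.71  0.62 -0.21  0.74  0.    2.4 ]
```

```bash
python3 - <<'E'
import cv2,numpy as np
C=np.zeros((400,800,3),np.uint8)
for i,(n,x,y) in enumerate([("scene2",330,160),("side1",220,190)]):
    C[:400,i*400:i*400+400]=cv2.resize(cv2.imread(f"pics/{n}.png")[y:y+66,x:x+66],(400,400),interpolation=cv2.INTER_CUBIC)
cv2.imwrite("pics/comp2.png",C)
E
python3 - <<'E'
from h import *
r=np.array([444,11,0]);y=-.067;Rr=R([0,0,y]);s=.70711
u=Rr@[s,0,s]; n=Rr@[-s,0,s]; e=Rr@[0,1,0]; foot=r+Rr@[-22,0,40]
def ori(zt,yt): return Ro.from_matrix(np.c_[np.cross(yt,zt),yt,zt]).as_euler('xyz')
for a in range(0,50,5):
    t=np.radians(a); zt=Rr@[np.sin(t),0,-np.cos(t)]
    o=[[solve_ik(foot+u*30+n*k,ori(zt,sg*e)) is not None for k in(10,60)] for sg in(1,-1)]
    # die: plate flat, tool tilt b=45-a, lean direction d
    b=np.radians(45-a); ok=[]
    for d in range(4):
        for sg in(1,-1):
            Rd=R([0,0,.212+d*np.pi/2]); z=Rd@[-np.sin(b),0,-np.cos(b)]
            if solve_ik(np.array([452,323,50]),ori(z,sg*Rd[:,1])) is not None: ok.append((d,sg))
    print(a,o,ok)
E
```

```text
0 [[True, True], [True, True]] [(0, 1), (0, -1), (1, 1), (1, -1), (2, 1), (2, -1), (3, 1), (3, -1)]
5 [[True, True], [True, True]] [(0, 1), (0, -1), (1, 1), (1, -1), (2, 1), (2, -1), (3, 1), (3, -1)]
10 [[True, True], [True, True]] [(0, 1), (0, -1), (1, 1), (1, -1), (2, 1), (2, -1), (3, 1), (3, -1)]
15 [[True, True], [True, True]] [(0, 1), (0, -1), (1, 1), (1, -1), (2, 1), (2, -1), (3, 1), (3, -1)]
20 [[True, True], [True, True]] [(0, 1), (0, -1), (1, 1), (1, -1), (2, 1), (2, -1), (3, 1), (3, -1)]
25 [[True, True], [True, True]] [(0, 1), (0, -1), (1, 1), (1, -1), (2, 1), (2, -1), (3, 1), (3, -1)]
30 [[True, True], [True, True]] [(0, 1), (0, -1), (1, 1), (1, -1), (2, 1), (2, -1), (3, 1), (3, -1)]
35 [[False, False], [False, False]] [(0, 1), (0, -1), (1, 1), (1, -1), (2, 1), (2, -1), (3, 1), (3, -1)]
40 [[False, False], [False, False]] [(0, 1), (0, -1), (1, 1), (1, -1), (2, 1), (2, -1), (3, 1), (3, -1)]
45 [[False, False], [False, False]] [(0, 1), (0, -1), (1, 1), (1, -1), (2, 1), (2, -1), (3, 1), (3, -1)]
```

View pics/comp2.png

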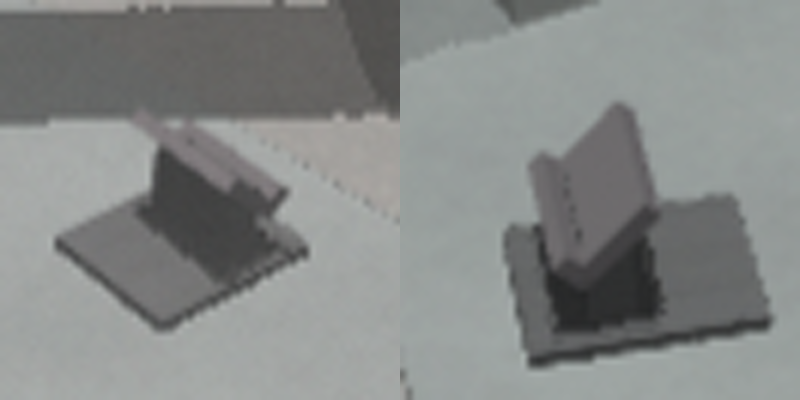

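The crops confirm that the rest's slope rises toward +x, with its ledge on the -x side. Next is the old cover: I'll touch down on the plate (which also calibrates the fingertip), grip the boss and move it to the tray.

```bash
cat >> h.py <<'E'
s=np.sqrt(.5)
def ori(zt,yt): return Ro.from_matrix(np.c_[np.cross(yt,zt),yt,zt]).as_euler('xyz')
DN=np.array([0,0,-1.])
def st(t=""):
    x=bot.get_state(); print(t,"t",round(x["t"],2),"tcp",x["tcp_pos"].round(1),"F",x["contact_force"].round(1),"op",round(x["opening"],3),"gf",round(x["gripper_force"],1))
hole=np.array([451.9,323.25]); dyaw=.212
E
python3 - <<'E'
from h import *
c=np.array([451.85,323.2]); o=ori(DN,R([0,0,dyaw])[:,0])
bot.grip(.5,60)
bot.move_ptp([*c,90],o); bot.movel([*c,50]); st("pre")
hit=bot.movel([*c,33],max_speed=30,threshold=5); st(hit)
z=bot.get_state()["tcp_pos"][2]
bot.movel([*c,max(z,35)+2.5],max_speed=30)
bot.grip(.0,60); st("grip")
bot.movel([*c,110],max_speed=80); st("lift")
E
```

```text
pre t 6.87 tcp [451.8 322.6  49.9] F [-0.2  0.1 -0.3] op 0.503 gf 0.0
True t 7.4 tcp [451.8 323.2  34.2] F [-0.6 -0.3  5.7] op 0.504 gf 2.5
grip t 7.99 tcp [451.9 323.2  37.6] F [-0.  -0.5  1.9] op 0.241 gf 59.9
lift t 9.05 tcp [451.4 323.  109.4] F [-0.8  1.  -1.3] op 0.242 gf 59.5
```

```bash
python3 - <<'E'
from h import *
c=[656.5,29.3]; o=ori(DN,R([0,0,-.113])[:,0])
bot.move_ptp([*c,90],o)
bot.movel([*c,30],max_speed=150); st()
print(bot.movel([*c,12],max_speed=40,threshold=5)); st("down")
bot.grip(.5); bot.movel([*c,130],max_speed=250); st("up")
# new cover in rack
n=np.array([517.6,-350.6]); Rk=R([0,0,.031]); o=ori(DN,Rk[:,1])
bot.grip(.45)
bot.move_ptp([*n,150],o)
M=imaging.camera_model("wrist"); cv2.imwrite("pics/wnew.png",imaging.capture("wrist")); cv2.imwrite("pics/side3.png",imaging.capture("side"))
print(M); st("above new")
E
python3 - <<'E'
import cv2,numpy as np
C=np.zeros((600,800,3),np.uint8)
C[:500]=0
C[:500,:800]=cv2.resize(cv2.imread("pics/wnew.png"),(800,500))
C[400:600,:200]=cv2.resize(cv2.imread("pics/side3.png")[170:250,300:380],(200,200))
cv2.imwrite("pics/comp3.png",C)
E
```

```text
t 10.94 tcp [656.5  30.1  30.3] F [ 0.5  0.2 -0.3] op 0.24 gf 59.5
True
down t 11.38 tcp [657.   29.2  13.6] F [ 0.2 -0.8  4.2] op 0.241 gf 60.2
up t 12.34 tcp [656.5  29.3 130.3] F [-0.1 -0.4 -0.2] op 0.499 gf 0.0
{'K': array([[356.16912532,   0.        , 323.65284966],
       [  0.        , 356.16912532, 195.24649927],
       [  0.        ,   0.        ,   1.        ]]), 'position': array([ 446.38387999, -353.70037871,  292.12492599]), 'rotation': array([-2.83140494e-01,  3.03681962e-04,  1.60228095e+00])}
above new t 14.69 tcp [ 517.9 -350.1  149.9] F [ 0.3 -0.4 -0.4] op 0.453 gf 0.0
```

View pics/comp3.png

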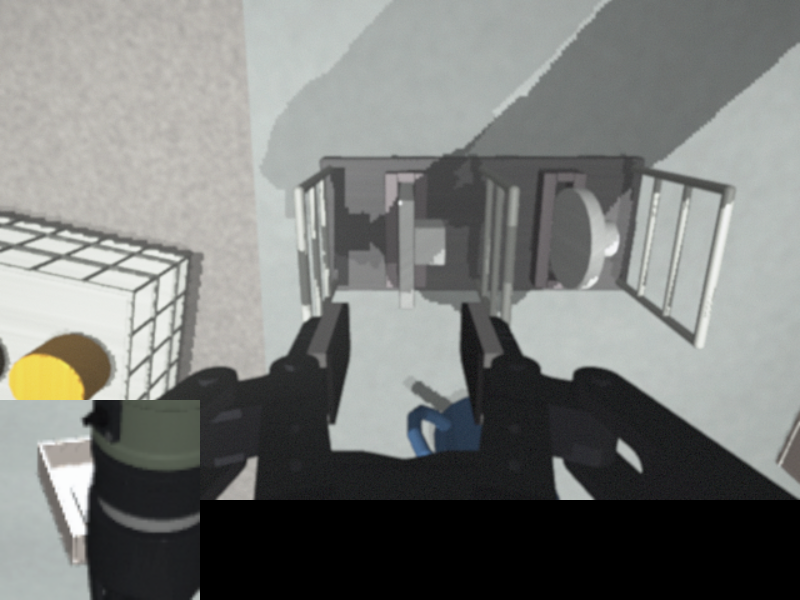

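The fingers (335–475) straddle the plate top (400–413, rows 183–306) symmetrically. I'll refine the cover and rest poses before closing.

Run:
```python
from fits import *
print('----')
M=imaging.camera_model("wrist")
run("new",[(M,[[-30,-4,70],[-30,4,70],[30,4,70],[30,-4,70]],nb([(399,183),(413,183),(412.5,307),(400,307)]))],[517,-350,.03])
m=V["wrest"];S=imaging.camera_model("scene");D=imaging.camera_model("side");f=400/66
k=5.66
w=(m,[[-45,37.5,8],[45,37.5,8],[45,-37.5,8],[2+k,32,64-k],[2+k,-32,64-k]],nr([(458,38),(760,65),(751,300),(581,85),(579,325)]))
sc=(S,[[45,-37.5,8],[45,37.5,8],[-45,37.5,8]],nat([(55,240),(163,323),(308,246)],f,(330,160)))
sd=(D,[[-45,37.5,8],[-45,-37.5,8],[45,-37.5,8],[45,37.5,8],[2,32,64]],nat([(506,228),(530,355),(770,318),(736,195),(622,102)],f,(220,190),(400,0)))
for n,o in [("w",[w]),("sc",[sc]),("sd",[sd]),("all",[w,sc,sd])]: run(n,o,[440,15,-.07])
```

```text
die [4.60825e+02 2.82274e+02 2.13000e-01] rms 0.71
[[0.2, 0.6], [0.1, -0.2], [0.0, 0.5], [-0.9, -0.1], [-0.7, 0.6], [0.1, -1.9], [1.0, -0.2]]
old [4.51836e+02 3.23170e+02 2.11000e-01] rms 0.39
[[-0.0, 0.1], [-0.0, 0.1], [0.1, 0.6], [0.5, 0.1], [-0.8, -0.7], [0.4, 0.1], [0.2, -0.4], [-0.5, 0.2]]
hole [451.92917732 323.32147831]
rest [ 4.4413e+02  1.0951e+01 -6.7000e-02] rms 2.64
[[0.5, -0.1], [1.9, -1.9], [3.0, 1.0], [-6.1, -0.2], [-3.8, 0.9]]
tray [ 6.56814e+02  2.92840e+01 -1.13000e-01] rms 1.43
[[-0.4, -0.8], [1.0, -1.0], [0.2, 2.0], [-0.8, 3.0]]
rack [ 5.15938e+02 -3.02505e+02  2.80000e-02] rms 1.05
[[1.9, -1.3], [-1.0, -0.9], [0.6, 1.7], [-0.9, 0.1], [0.8, 0.6], [-1.0, 0.2]]
new [ 5.17741e+02 -3.50678e+02  3.30000e-02] rms 0.31
[[-0.1, 0.4], [0.3, 0.2], [0.2, -0.2], [-0.4, -0.4]]
----
new [ 5.10293e+02 -3.50935e+02  3.50000e-02] rms 4.39
[[-0.8, 1.7], [0.8, 1.7], [0.9, -8.5], [-1.0, -8.5]]
w [ 4.41528e+02  1.06370e+01 -8.70000e-02] rms 0.88
[[-1.3, -0.7], [0.0, -0.6], [-0.2, 2.0], [0.2, 0.2], [0.8, 0.0]]
sc [ 4.41993e+02  1.65060e+01 -6.70000e-02] rms 0.33
[[-0.4, -0.3], [0.0, 0.4], [0.4, -0.2]]
sd [ 4.40521e+02  8.89700e+00 -1.00000e-01] rms 0.27
[[-0.2, -0.1], [-0.3, 0.2], [0.5, 0.1], [0.4, -0.2], [-0.3, -0.0]]
all [ 4.41347e+02  1.07530e+01 -8.70000e-02] rms 0.93
[[-1.5, -0.8], [-0.1, -0.7], [-0.4, 2.0], [0.0, 0.1], [0.6, -0.1], [-1.7, -1.7], [-1.8, -0.8], [-1.0, -1.0], [-0.2, -0.5], [0.1, -0.3], [0.8, -0.7], [0.2, -0.9], [-0.3, -0.6]]
```

```bash
cat >> h.py <<'E'
rest=np.array([441.4,10.8,0]); Rr=R([0,0,-.087])
u=Rr@[s,0,s]; n=Rr@[-s,0,s]; e=Rr[:,1]; foot=rest+Rr@[-22,0,40]
E
python3 - <<'E'
from h import *
c=[517.7,-350.8]
print(bot.movel([*c,53.5],max_speed=120,threshold=8)); st("at")
bot.grip(0,60); st("grip")
bot.movel([*c,175],max_speed=120); st("lift")
P=lambda a,b: foot+u*a+n*b
bot.move_ptp(P(43.5+25,4+60),ori(-u,n)); st("pre")
bot.movel(P(43.5+8,4+25),max_speed=100)
for c in("side","scene","wrist"): cv2.imwrite(f"pics/{c}4.png",imaging.capture(c))
st("near")
C=np.zeros((400,800,3),np.uint8)
C[:,:400]=cv2.resize(cv2.imread("pics/side4.png")[150:270,200:320],(400,400),interpolation=cv2.INTER_CUBIC)
C[:,400:]=cv2.resize(cv2.imread("pics/scene4.png")[120:240,300:420],(400,400),interpolation=cv2.INTER_CUBIC)
cv2.imwrite("pics/comp4.png",C)
E
```

```text
False
at t 15.65 tcp [ 518.2 -351.2   54.2] F [-0.7  0.   0.7] op 0.451 gf 0.0
grip t 16.03 tcp [ 518.2 -351.    54.5] F [-0.2  1.8  5.6] op 0.073 gf 61.5
lift t 17.2 tcp [ 517.2 -350.4  174. ] F [ 0.  -0.  -0.9] op 0.073 gf 60.6
pre t 18.6 tcp [423.1  11.7 133.8] F [ 0.9 -0.3  0.2] op 0.001 gf 0.0
near t 19.29 tcp [435.4  11.3  97.2] F [0.3 0.9 0.4] op -0.001 gf 0.0
```

View pics/comp4.png

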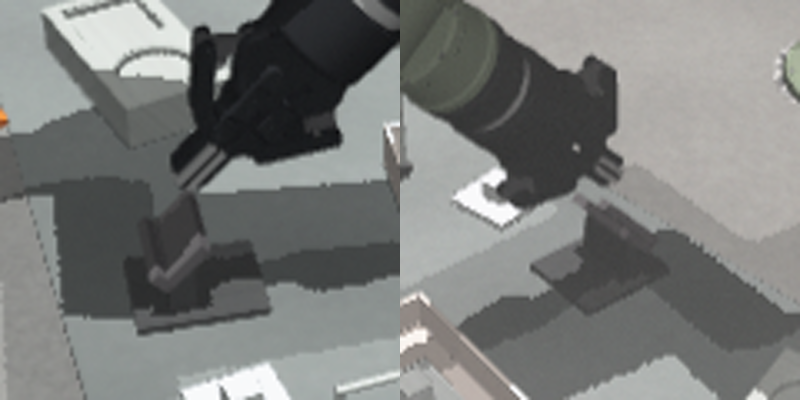

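The cover slipped out of the grip during the swing. It now lies on the bench, apparently boss up, at about side pixel (270,265) and scene pixel (328,178). I'll locate it and look from above.

Run:
```python
from h import *
import pickle
S=imaging.camera_model("scene");D=imaging.camera_model("side")
print(ray(S,(328,178),8),ray(D,(270,265),8))
c=(ray(S,(328,178),8)[:2]+ray(D,(270,265),8)[:2])/2
bot.movel(foot+u*90+n*50,max_speed=200)
bot.grip(.5)
bot.move_ptp([c[0],c[1]-30,140],[np.pi,0,np.pi/2])
M=imaging.camera_model("wrist"); im=imaging.capture("wrist"); cv2.imwrite("pics/w5.png",im); pickle.dump(M,open("v5.pkl","wb")); st()
sd=imaging.capture("side"); cv2.imwrite("pics/side5.png",sd); cv2.imwrite("pics/scene5.png",imaging.capture("scene"))
uv=proj(M,[[*c,8]])[0]; print(uv)
x=int(np.clip(uv[0]-100,0,440)); y=int(np.clip(uv[1]-100,0,200)); print("crop off",x,y)
C=np.zeros((600,800,3),np.uint8)
C[:600,:600]=cv2.resize(im[y:y+200,x:x+200],(600,600),interpolation=cv2.INTER_CUBIC)
C[:200,600:]=cv2.resize(sd[235:295,240:300],(200,200),interpolation=cv2.INTER_CUBIC)
C[200:400,600:]=cv2.resize(cv2.imread("pics/scene4.png")[150:210,300:360],(200,200),interpolation=cv2.INTER_CUBIC)
C[400:600,600:]=cv2.resize(cv2.imread("pics/side4.png")[165:265,300:400],(200,200),interpolation=cv2.INTER_CUBIC)
cv2.imwrite("pics/comp5.png",C)
```

```text
[ 440.24981654 -114.16948079    8.        ] [439.10598269 -95.38404994   8.        ]
 t 22.5 tcp [ 439.8 -134.7  139.9] F [-0.3 -0.3  1.1] op 0.5 gf 0.0
[324.18148955 145.18252387]
crop off 224 45
```

View pics/comp5.png

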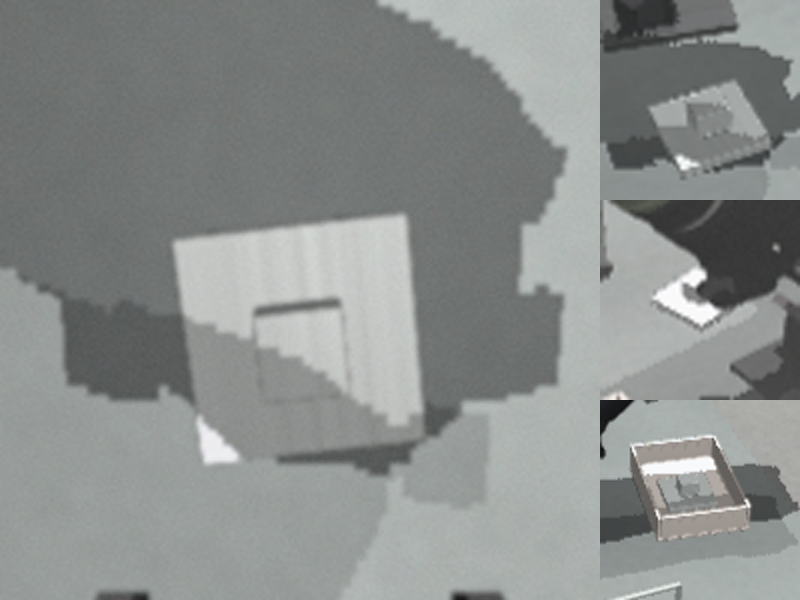

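The new cover lies flat, boss up, with plate corners at crop (173,240), (406,214), (425,442) and (204,464). The old cover is visible inside the white tray. Since the boss is already up, I can grip it from above without using the rest. I'll squeeze it in both directions to centre it, then seat it.

Run:
```python
from h import *
import pickle
M=pickle.load(open("v5.pkl","rb")); sq=lambda a,z:[[-a,a,z],[a,a,z],[a,-a,z],[-a,-a,z]]
f=lambda p:(np.asarray(p,float)+.5)/3-.5+[224,45]
x,r,res=fit([(M,sq(30,8),f([(173,240),(406,214),(425,442),(204,464)])),(M,sq(11,26),f([(255,314),(342,304),(350,395),(261,404)]))],[440,-105,.1])
print(x,r,res.round(1).tolist())
if r>1.5: raise SystemExit
c=x[:2]; Rp=R([0,0,x[2]])
bot.grip(.5,40)
bot.move_ptp([*c,60],ori(DN,-Rp[:,1] if 0 else Rp[:,1])); 
print(bot.movel([*c,12],max_speed=80,threshold=6)); bot.grip(0,40); st("A")
bot.grip(.5); bot.movel([*c,45],max_speed=150)
bot.move_ptp([*c,45],ori(DN,Rp[:,0]))
print(bot.movel([*c,12],max_speed=80,threshold=6)); bot.grip(0,100); st("B")
bot.movel([*c,110],max_speed=80); bot.dwell(.2); st("lift"); print(bot.get_state()["qpos"].round(2))
```

```text
[ 4.39754315e+02 -1.15399896e+02  1.06335704e-01] 0.5268423404972317 [[-0.6, -0.6], [0.7, -0.5], [0.2, -0.2], [-0.6, 0.0], [-1.1, 0.6], [0.2, 0.7], [0.4, 0.0], [0.4, 0.1]]
False
A t 25.33 tcp [ 440.4 -115.6   12.7] F [-0.5  0.1  6.2] op 0.243 gf 40.0
False
B t 28.34 tcp [ 440.3 -115.6   12.9] F [-0.6  0.4  5.5] op 0.228 gf 98.5
lift t 29.92 tcp [ 439.5 -115.3  109.6] F [ 0.  -0.3 -0.6] op 0.226 gf 98.0
[-0.42  0.28 -0.61  0.68  0.    1.05]
```

Run:
```python
from h import *
c=np.array(hole); o=ori(DN,R([0,0,dyaw])[:,0])
bot.movel([440,-115,130],max_speed=150)
bot.movel([*c,130],rot=o,max_speed=200); st("over")
bot.movel([*c,58],max_speed=100); bot.dwell(.3); st("pre"); print(bot.get_state()["orientation"].round(3), np.round(o,3))
print(bot.movel([*c,39],max_speed=20,threshold=8)); st("down")
```

```text
over t 32.54 tcp [451.9 322.6 130. ] F [ 0.1  0.5 -1.4] op 0.226 gf 98.1
pre t 33.71 tcp [452.2 323.4  58.5] F [ 0.2 -0.7 -0.9] op 0.222 gf 98.1
[ 3.141 -0.     1.783] [-3.142  0.     1.783]
True
down t 34.51 tcp [451.7 323.3  40.9] F [ 0.4 -0.5  4.5] op 0.227 gf 98.5
```

Run:
```python
from h import *
c=np.array(hole)
bot.grip(.5,40); st("open")
bot.movel([*c,50],max_speed=80)
print(bot.movel([*c,32],max_speed=25,threshold=8)); st("touch (34.2 before)")
bot.movel([*c,120],max_speed=200)
bot.move_ptp([460,280,190],[np.pi,0,np.pi/2]); bot.dwell(.3)
im=imaging.capture("wrist"); cv2.imwrite("pics/w6.png",im); a=cv2.imread("pics/wdie.png")
A=cv2.cvtColor(a,6)[75:175,260:365].astype(np.float32);B=cv2.cvtColor(im,6)[75:175,260:365].astype(np.float32)
print("diff",np.abs(A-B).mean(),cv2.phaseCorrelate(A,B))
S0=cv2.imread("pics/scene0.png").astype(int);D0=cv2.imread("pics/side0.png").astype(int)
s1=imaging.capture("scene").astype(int);d1=imaging.capture("side").astype(int)
for n,A,B,bx in [("mug sc",S0,s1,(205,150,245,200)),("reg sc",S0,s1,(340,290,400,340)),("mug sd",D0,d1,(395,258,445,330)),("cap sd",D0,d1,(300,280,350,320))]:
    x,y,X,Y=bx; print(n,np.abs(A-B)[y:Y,x:X].mean().round(1))
st()
```

```text
open t 34.86 tcp [450.8 322.8  40.1] F [ 0.7  0.8 -0.5] op 0.499 gf 0.0
True
touch (34.2 before) t 35.74 tcp [451.7 323.1  34.2] F [-1.4 -0.9  5.5] op 0.5 gf 2.8
diff 13.7684765 ((1.1997619252664649, 0.28761152465045825), 0.46662110575923216)
mug sc 1.0
reg sc 0.9
mug sd 4.9
cap sd 6.3
 t 37.2 tcp [459.6 280.1 189.4] F [ 0.4 -0.2  0.1] op 0.5 gf 0.0
```

```bash
python3 -c "
from h import *
print(bot.sign_off())"
```

```text
the job is handed in; nothing more can be done
None
```

The job is handed in at about 37 s: the new cover is in the square cavity, boss up, with its plate at the same touch height as the old one, and the old cover is in the white tray; the new cover slipped from the grip on the way and landed boss up on the bench, so I took it from there by its boss without using the rest.

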